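Pack up after edge dyeing

TASK

The edge dyeing is finished, so pack up the dye things. Close every open dye bottle with one of the stoppers from the rest, pushed fully home, and plug every dauber upright into a free square socket of the wooden block, right down to the bottom. Leave the bottles standing upright on the bench and any spare stopper in the rest, and do not disturb the wax tin or the hammer.

Things in the scene. Friction and masses are not known exactly. Their poses are not given: they have to be found in the camera images.
- bottle1: open amber glass dye bottle, loose, upright on the bench: body 68 mm across up to 42 mm height, sloping shoulder, neck 38 mm across outside from 60 mm up to the rim at 85 mm, 0.24 to 0.42 kg. Origin: centre of its underside; z up. Its yaw means nothing (round). All bottles are alike; two or three are present
- seat1 (a point): point on the axis of bottle1's neck, 61 mm above its underside and 24 mm below the rim, where the origin of a stopper lies when it is fully home (its collar then lies on the rim); the neck bore is round, 30 mm across, straight and open to the inside
- bottle2: open amber glass dye bottle, loose, upright on the bench: body 68 mm across up to 42 mm height, sloping shoulder, neck 38 mm across outside from 60 mm up to the rim at 85 mm, 0.24 to 0.42 kg. Origin: centre of its underside; z up. Its yaw means nothing (round). All bottles are alike; two or three are present
- seat2 (a point): point on the axis of bottle2's neck, 61 mm above its underside and 24 mm below the rim, where the origin of a stopper lies when it is fully home (its collar then lies on the rim); the neck bore is round, 30 mm across, straight and open to the inside
- bottle3: open amber glass dye bottle, loose, upright on the bench: body 68 mm across up to 42 mm height, sloping shoulder, neck 38 mm across outside from 60 mm up to the rim at 85 mm, 0.24 to 0.42 kg. Origin: centre of its underside; z up. Its yaw means nothing (round). All bottles are alike; two or three are present
- seat3 (a point): point on the axis of bottle3's neck, 61 mm above its underside and 24 mm below the rim, where the origin of a stopper lies when it is fully home (its collar then lies on the rim); the neck bore is round, 30 mm across, straight and open to the inside
- stopper1: stopper, 35 g: cork taper 24 mm long, 20 mm across below and 27 mm at its top, then a black collar disc 37 mm across, 5 mm thick, then a round black knob 18 mm across, 23 mm high (52 mm in all). Origin: centre of the small lower end; z up to the knob. Starts upright in the rest, collar on the rest. All three alike, any fits any bottle
- stopper2: stopper, 35 g: cork taper 24 mm long, 20 mm across below and 27 mm at its top, then a black collar disc 37 mm across, 5 mm thick, then a round black knob 18 mm across, 23 mm high (52 mm in all). Origin: centre of the small lower end; z up to the knob. Starts upright in the rest, collar on the rest. All three alike, any fits any bottle
- stopper3: stopper, 35 g: cork taper 24 mm long, 20 mm across below and 27 mm at its top, then a black collar disc 37 mm across, 5 mm thick, then a round black knob 18 mm across, 23 mm high (52 mm in all). Origin: centre of the small lower end; z up to the knob. Starts upright in the rest, collar on the rest. All three alike, any fits any bottle
- dauber1: dye dauber, 0.1 kg, upright on the bench: square brass-soled foot 34 x 34 mm, 26 mm high; square wooden stem 20 x 20 mm from 26 to 62 mm height, sides parallel to the foot's; felt tip 16 mm across, 10 mm high (72 mm in all). Origin: centre of its underside; z up, x, y along the foot's sides. All alike; four or five present, any fits any socket
- dauber2: dye dauber, 0.1 kg, upright on the bench: square brass-soled foot 34 x 34 mm, 26 mm high; square wooden stem 20 x 20 mm from 26 to 62 mm height, sides parallel to the foot's; felt tip 16 mm across, 10 mm high (72 mm in all). Origin: centre of its underside; z up, x, y along the foot's sides. All alike; four or five present, any fits any socket
- dauber3: dye dauber, 0.1 kg, upright on the bench: square brass-soled foot 34 x 34 mm, 26 mm high; square wooden stem 20 x 20 mm from 26 to 62 mm height, sides parallel to the foot's; felt tip 16 mm across, 10 mm high (72 mm in all). Origin: centre of its underside; z up, x, y along the foot's sides. All alike; four or five present, any fits any socket
- dauber4: dye dauber, 0.1 kg, upright on the bench: square brass-soled foot 34 x 34 mm, 26 mm high; square wooden stem 20 x 20 mm from 26 to 62 mm height, sides parallel to the foot's; felt tip 16 mm across, 10 mm high (72 mm in all). Origin: centre of its underside; z up, x, y along the foot's sides. All alike; four or five present, any fits any socket
- dauber5: dye dauber, 0.1 kg, upright on the bench: square brass-soled foot 34 x 34 mm, 26 mm high; square wooden stem 20 x 20 mm from 26 to 62 mm height, sides parallel to the foot's; felt tip 16 mm across, 10 mm high (72 mm in all). Origin: centre of its underside; z up, x, y along the foot's sides. All alike; four or five present, any fits any socket
- block: fixed dark wooden block 200 (x) x 135 (y) x 35 mm with six square sockets, 3 x 2, 65 mm apart, open upwards, each 37 x 37 mm, 20 mm deep, edges chamfered 2 mm (a dauber's foot has 1.5 mm play each side and stands 6 mm proud when home). Origin: centre of its underside; x and y along its sides and the sides of the sockets
- socket0 (a point): at x = -65, y = -32.5 mm on the block: centre of the floor of one square socket of the block, 15 mm above the bench and 20 mm below the top of the block; axes as the block's
- socket1 (a point): at x = -65, y = 32.5 mm on the block: centre of the floor of one square socket of the block, 15 mm above the bench and 20 mm below the top of the block; axes as the block's
- socket2 (a point): at x = 0, y = -32.5 mm on the block: centre of the floor of one square socket of the block, 15 mm above the bench and 20 mm below the top of the block; axes as the block's
- socket3 (a point): at x = 0, y = 32.5 mm on the block: centre of the floor of one square socket of the block, 15 mm above the bench and 20 mm below the top of the block; axes as the block's
- socket4 (a point): at x = 65, y = -32.5 mm on the block: centre of the floor of one square socket of the block, 15 mm above the bench and 20 mm below the top of the block; axes as the block's
- socket5 (a point): at x = 65, y = 32.5 mm on the block: centre of the floor of one square socket of the block, 15 mm above the bench and 20 mm below the top of the block; axes as the block's
- rest: fixed stopper rest: a wooden bar 190 x 60 x 32 mm on the bench with three round 32 mm holes along its length (x), at x = -60, 0 and 60 mm, their mouths 32 mm above the bench, in which the stoppers hang by their collars at the start. Origin: centre of its underside
- tin: closed flat tin of wax 60 mm across, 35 mm high, a bystander. Origin: centre of its underside
- hammer: hammer lying on the bench beyond the work, a bystander. Origin: on its handle axis

How it is judged:
At the end, for the whole second after the job is handed in: Each bottle upright on the bench (0.08 rad, 6 mm), a stopper in its neck: its origin within 5 mm of the seat, axes within 0.1 rad. Spare stopper in the rest (8 mm). Each dauber upright (0.08 rad) in a socket, underside centre within 5 mm of the floor centre. All at rest (((distance between stopper1 and seat1 below 0.005 m and angle between the z axis of stopper1 and the z axis of bottle1, either way round below 0.1 rad) or (distance between stopper2 and seat1 below 0.005 m and angle between the z axis of stopper2 and the z axis of bottle1, either way round below 0.1 rad) or (distance between stopper3 and seat1 below 0.005 m and angle between the z axis of stopper3 and the z axis of bottle1, either way round below 0.1 rad)) and height (world z) of each of bottle1, bottle2, bottle3 below 0.006 m and angle between each of bottle1, bottle2, bottle3, dauber1, dauber2, dauber3, dauber4, dauber5's own z axis and vertical below 0.08 rad and linear speed of each of bottle1, bottle2, bottle3, dauber1, dauber2, dauber3, dauber4, dauber5 below 0.02 m/s and ((distance between stopper1 and seat2 below 0.005 m and angle between the z axis of stopper1 and the z axis of bottle2, either way round below 0.1 rad) or (distance between stopper2 and seat2 below 0.005 m and angle between the z axis of stopper2 and the z axis of bottle2, either way round below 0.1 rad) or (distance between stopper3 and seat2 below 0.005 m and angle between the z axis of stopper3 and the z axis of bottle2, either way round below 0.1 rad)) and ((distance between stopper1 and seat3 below 0.005 m and angle between the z axis of stopper1 and the z axis of bottle3, either way round below 0.1 rad) or (distance between stopper2 and seat3 below 0.005 m and angle between the z axis of stopper2 and the z axis of bottle3, either way round below 0.1 rad) or (distance between stopper3 and seat3 below 0.005 m and angle between the z axis of stopper3 and the z axis of bottle3, either way round below 0.1 rad)) and ((distance between stopper1 and seat1 below 0.005 m and angle between the z axis of stopper1 and the z axis of bottle1, either way round below 0.1 rad) or (distance between stopper1 and seat2 below 0.005 m and angle between the z axis of stopper1 and the z axis of bottle2, either way round below 0.1 rad) or (distance between stopper1 and seat3 below 0.005 m and angle between the z axis of stopper1 and the z axis of bottle3, either way round below 0.1 rad) or (x of stopper1 in the frame of rest between -0.07 and 0.07 m and y of stopper1 in the frame of rest between -0.008 and 0.008 m and z of stopper1 in the frame of rest between 0.004 and 0.013 m)) and ((distance between stopper2 and seat1 below 0.005 m and angle between the z axis of stopper2 and the z axis of bottle1, either way round below 0.1 rad) or (distance between stopper2 and seat2 below 0.005 m and angle between the z axis of stopper2 and the z axis of bottle2, either way round below 0.1 rad) or (distance between stopper2 and seat3 below 0.005 m and angle between the z axis of stopper2 and the z axis of bottle3, either way round below 0.1 rad) or (x of stopper2 in the frame of rest between -0.07 and 0.07 m and y of stopper2 in the frame of rest between -0.008 and 0.008 m and z of stopper2 in the frame of rest between 0.004 and 0.013 m)) and ((distance between stopper3 and seat1 below 0.005 m and angle between the z axis of stopper3 and the z axis of bottle1, either way round below 0.1 rad) or (distance between stopper3 and seat2 below 0.005 m and angle between the z axis of stopper3 and the z axis of bottle2, either way round below 0.1 rad) or (distance between stopper3 and seat3 below 0.005 m and angle between the z axis of stopper3 and the z axis of bottle3, either way round below 0.1 rad) or (x of stopper3 in the frame of rest between -0.07 and 0.07 m and y of stopper3 in the frame of rest between -0.008 and 0.008 m and z of stopper3 in the frame of rest between 0.004 and 0.013 m)) and (distance between dauber1 and socket0 below 0.005 m or distance between dauber1 and socket1 below 0.005 m or distance between dauber1 and socket2 below 0.005 m or distance between dauber1 and socket3 below 0.005 m or distance between dauber1 and socket4 below 0.005 m or distance between dauber1 and socket5 below 0.005 m) and (distance between dauber2 and socket0 below 0.005 m or distance between dauber2 and socket1 below 0.005 m or distance between dauber2 and socket2 below 0.005 m or distance between dauber2 and socket3 below 0.005 m or distance between dauber2 and socket4 below 0.005 m or distance between dauber2 and socket5 below 0.005 m) and (distance between dauber3 and socket0 below 0.005 m or distance between dauber3 and socket1 below 0.005 m or distance between dauber3 and socket2 below 0.005 m or distance between dauber3 and socket3 below 0.005 m or distance between dauber3 and socket4 below 0.005 m or distance between dauber3 and socket5 below 0.005 m) and (distance between dauber4 and socket0 below 0.005 m or distance between dauber4 and socket1 below 0.005 m or distance between dauber4 and socket2 below 0.005 m or distance between dauber4 and socket3 below 0.005 m or distance between dauber4 and socket4 below 0.005 m or distance between dauber4 and socket5 below 0.005 m) and (distance between dauber5 and socket0 below 0.005 m or distance between dauber5 and socket1 below 0.005 m or distance between dauber5 and socket2 below 0.005 m or distance between dauber5 and socket3 below 0.005 m or distance between dauber5 and socket4 below 0.005 m or distance between dauber5 and socket5 below 0.005 m)); the robot touches nothing.
It fails at once if the wax tin is pushed more than 4 cm (distance of tin from where it was at the start of the episode above 0.04 m).
It fails at once if the hammer is pushed more than 4 cm (distance of hammer from where it was at the start of the episode above 0.04 m).
Of bottle1, bottle2, bottle3 only 2 to 3 are there at a start; the rules pass over those that are not, and their reading is None.
Of dauber1, dauber2, dauber3, dauber4, dauber5 only 4 to 5 are there at a start; the rules pass over those that are not, and their reading is None.
At some moment in a run one of bottle1, bottle2, bottle3, dauber1, dauber2, dauber3, dauber4, dauber5 may be knocked a few centimetres aside while the robot is not near it.
It also fails if it takes over 210 s, if anything falls off the work surface, if the arm or the gripper's body presses on something with over 40 N, if the wrist force passes 120 N, or if a joint passes its speed limit or range.

ROBOT

A 6-joint arm with a two-finger parallel gripper is mounted at the origin on the work surface. World frame = base frame: x ahead of the robot, y to its left, z up, the work surface at z = 0. Lengths are in m, angles in rad, forces in N, time in s.
With the tool pointing down it reaches from about 0.325 to 0.775 m from the base axis. Payload 5.5 kg.
Tool frame: the origin (TCP) lies at the very end of the fingers, on their centre line; the grasp point (between the pads) lies 19 mm behind it; z points along the fingers, y is the line along which they close (so a half turn about z gives the same grasp; the last joint's range is limited). The gripper opens to 88 mm and grips with 3 to 60 N. Pads are 20 mm wide; open, the fingers measure 115 mm over their backs; the gripper's body (75 mm by 178 mm) begins 61 mm behind the grasp point.
Start: joints at [1.176, 0.091, 1.231, -0, 1.82, -0.057], TCP at [0.199, 0.566, 0.198] pointing down, gripper open.
Joint ranges: [-2.87, 2.87], [-0.86, 2.18], [0.17, 2.46], [-1.51, 4.65], [0.06, 2.69], [-2.65, 2.65]. Speed limits (rad/s): [2.57, 2.57, 3.01, 3.14, 3.14, 3.14].

INTERFACE

Orientations are given as a unit quaternion [x, y, z, w].
In Python, from bench import arm gives the robot as it stands.
- The arm moves only by the shell command python3 drive.py 'ROWS' [FORCE]. ROWS is a JSON list of rows, 1 to 20 of them, each of 7 numbers: dx, dy, dz in a scale on which 1.0 is 75 cm, then a rotation vector rx, ry, rz in fractions of the full range, 1 being pi rad, then the finger opening in m; each row is the pose to reach, as a shift and turn from the pose commanded when the command began, along the tool's axes at that moment; what a row does not reach only later rows make up. A row lasts 1/8 s, in which the tool goes at most 0.0625 m and 0.188 rad, less where a joint would pass 70% of its speed; a pose out of reach is approached as far as the arm can. The fingers move at their own pace and stop on an object; FORCE is the grip in N (left out, the last holds). Time passes only in rows, so rows that do not move let the fingers close. It prints the time, the measured TCP pose, the force, the opening and the grip force at its end. Shift and turn numbers lie between -1 and 1, and a call with a number outside is refused. Input that does not fit is refused with a message, and nothing moves.
- arm.sense(): the state, without advancing time (a new reading comes with each control period).
- arm.get_image(name): name is "scene" or "side" or "wrist"; returns a dict with "img" (384x512x3 uint8, red, green, blue), "camera_matrix" (3x3 intrinsics, pixels), "rvec" (rotation vector, rad) and "tvec" (3), from world to camera coordinates, as OpenCV has them. Camera axes: x right, y down, z forward; pixel columns grow to the right and rows downward; lengths in m; the calibration is good to about 2 mm. A picture is of the moment at which its call begins. There is no depth.
- arm.sign_off(): hands the job in; it is judged then, once.
The state is a dict: "clock": time; "joints": joint angles; "joint_velocities": joint speeds; "effort": joint torques, N m; "eef_pos": TCP position; "orientation": TCP orientation; "wrist_force": force on the tool from outside, world axes, zero at the start; "wrist_torque": the same for the moment, N m; "finger_gap": finger opening in m; "grasp_force": force on a finger pad.
Only numpy, scipy, OpenCV 4.12 (cv2) and the standard library are available. Lean on these libraries where they do the work, as an engineer would, in place of code of your own. Each camera call takes 0.05 s, during which the arm holds its last target. There are 200 camera calls.

## Working session

There is one attempt and no reset: what is moved stays moved. The work goes in short steps, Python scripts to look and compute and a shell command to move; the robot and the scene stay as the last step left them, time stands still between calls to the robot, and variables do not carry over. Pictures are saved under pics/ and viewed, at most 14 in all, crops included, and the job is handed in when it is done.

```bash
ls; mkdir -p pics; cat > h.py <<'E'
import numpy as np, cv2
from bench import arm
def snap(n,f):
    d=arm.get_image(n); cv2.imwrite('pics/'+f,cv2.cvtColor(d['img'],cv2.COLOR_RGB2BGR)); np.savez('pics/'+f+'.npz',**d); return d
def px2w(f,uv,z):
    d=np.load('pics/'+f+'.npz'); R=cv2.Rodrigues(d['rvec'])[0]; t=d['tvec'].ravel()
    o=[]
    for u,v in uv:
        r=R.T@np.linalg.solve(d['camera_matrix'],[u,v,1]); c=-R.T@t; o.append(c+r*(z-c[2])/r[2])
    return np.array(o)
def w2px(f,P):
    d=np.load('pics/'+f+'.npz'); return cv2.projectPoints(np.array(P,float),d['rvec'],d['tvec'],d['camera_matrix'],None)[0][:,0]
E
python3 - <<'E'
from h import *
a=snap('scene','a.png')['img'];b=snap('side','b.png')['img'];c=snap('wrist','c.png')['img']
for n in 'ab':
    im=cv2.imread(f'pics/{n}.png'); cv2.imwrite(f'pics/{n}2.png',cv2.resize(im,(800,600),interpolation=cv2.INTER_CUBIC))
    d=np.load(f'pics/{n}.png.npz'); R=cv2.Rodrigues(d['rvec'])[0]; print(-R.T@d['tvec'].ravel(), R[2])
s=arm.sense(); print({k:np.round(v,3) for k,v in s.items()})
E
```

```text
bench.py
drive.py
pics
[1.38564838 0.70580063 0.81237919] [-0.6228453  -0.54193836 -0.5642398 ]
[ 0.30546323 -0.47865427  0.69285957] [ 0.35794352  0.56738939 -0.74158325]
{'clock': np.float64(0.15), 'joints': array([ 1.176,  0.092,  1.232, -0.   ,  1.82 , -0.057]), 'joint_velocities': array([-0.001, -0.003, -0.003,  0.001, -0.001,  0.001]), 'effort': array([ 1.0000e-03, -4.4705e+01, -4.0691e+01,  7.0000e-02,  2.8000e-02,
       -0.0000e+00]), 'eef_pos': array([0.199, 0.566, 0.197]), 'orientation': array([ 0.168,  0.986, -0.001, -0.   ]), 'wrist_force': array([ 0.22 , -0.188, -0.893]), 'wrist_torque': array([0.005, 0.001, 0.015]), 'grasp_force': np.float64(0.0), 'finger_gap': np.float64(0.088)}
```

View pics/a2.png

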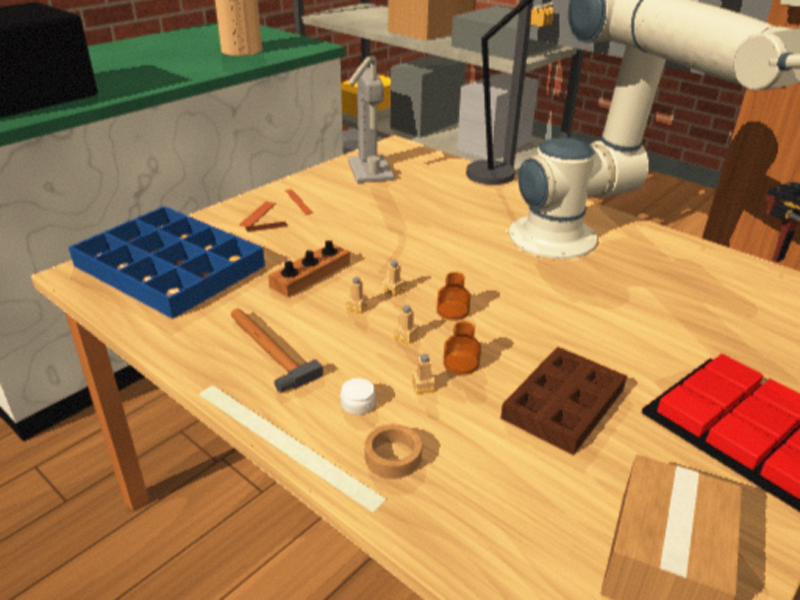

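View pics/b2.png

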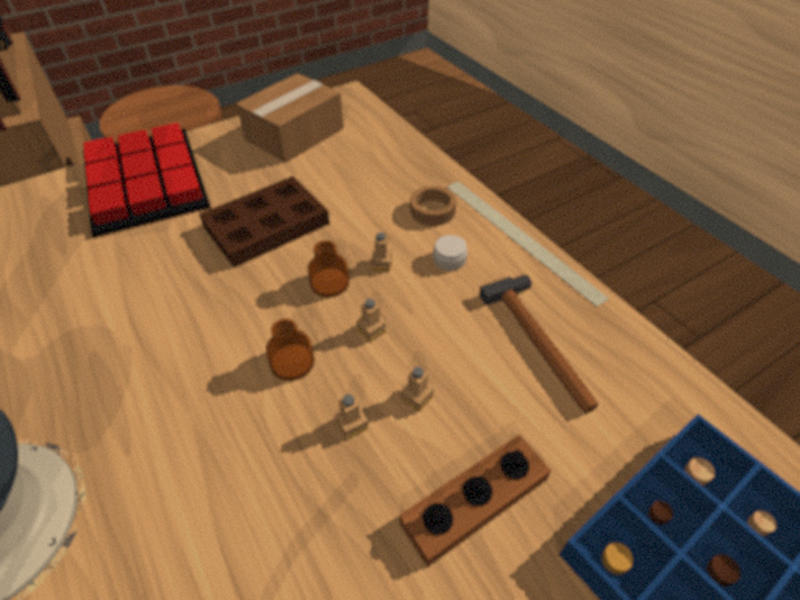

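View pics/c.png

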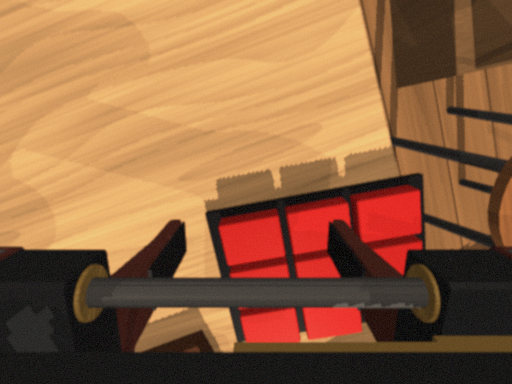

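The scene holds two bottles, four daubers, three stoppers and an empty block. I'll get rough positions first.

```bash
python3 - <<'E'
from h import *
s=.64
T={'d':(.072,[(393,264),(356,281),(405,310),(424,358)],[(348,400),(418,373),(369,303),(380,238)]),
'b':(.085,[(456,278),(464,328)],[(284,326),(325,248)]),
'st':(.055,[(329,245),(308,254),(289,268)],[(437,514),(477,487),(514,460)]),
'tin':(.035,[(358,390)],[(451,245)]),
'blk':(.035,[(563,348),(626,377),(575,441),(503,402)],[(234,252),(203,212),(292,180),(327,212)])}
for k,(z,a,b) in T.items():
    print(k); print(np.round(np.hstack([px2w('a.png',np.array(a)*s,z)[:,:2],px2w('b.png',np.array(b)*s,z)[:,:2]]),3))
d=np.load('pics/c.png.npz');R=cv2.Rodrigues(d['rvec'])[0]; print(-R.T@d['tvec'].ravel(), R,d['camera_matrix'])
E
```

```text
d
[[ 0.458 -0.117  0.448 -0.127]
 [ 0.558 -0.127  0.548 -0.141]
 [ 0.568  0.013  0.556  0.003]
 [ 0.654  0.132  0.644  0.118]]
b
[[0.428 0.025 0.427 0.02 ]
 [0.553 0.14  0.55  0.133]]
st
[[ 0.473 -0.295  0.466 -0.304]
 [ 0.532 -0.299  0.525 -0.303]
 [ 0.599 -0.284  0.584 -0.301]]
tin
[[0.761 0.077 0.76  0.071]]
blk
[[0.42  0.273 0.432 0.259]
 [0.418 0.397 0.422 0.393]
 [0.616 0.409 0.605 0.394]
 [0.618 0.275 0.618 0.268]]
[0.1321495  0.58970855 0.38400034] [[ 3.30285233e-01  9.43880887e-01 -7.32035142e-04]
 [ 9.11302302e-01 -3.18683055e-01  2.60709079e-01]
 [ 2.45845030e-01 -8.67754643e-02 -9.65417133e-01]] [[282.12626872   0.         256.45025444]
 [  0.         282.12626872 193.66905526]
 [  0.           0.           1.        ]]
```

```bash
cat >> h.py <<'E'
from scipy.spatial.transform import Rotation as Rn
def go(x,y,z,yaw=None,frm=None):
    """tool-frame shift+rotvec from current pose (or frm pose x,y,z,yaw) to TCP at x,y,z, tool x at angle yaw (deg), pointing down"""
    if frm is None: s=arm.sense(); p=np.array(s['eef_pos']); R0=Rn.from_quat(s['orientation'])
    else: p=np.array(frm[:3]); R0=Y(frm[3])
    R1=Y(yaw) if yaw is not None else R0
    print('go',np.round(R0.inv().apply(np.array([x,y,z])-p),4),np.round((R0.inv()*R1).as_rotvec(),3))
def Y(d): return Rn.from_euler('z',d,degrees=True)*Rn.from_euler('x',180,degrees=True)
E
python3 - <<'E'
from h import *
go(.50,.30,.2,180)
go(.55,.07,.2,frm=(.50,.30,.2,180))
E
```

```text
go [-0.3723 -0.151  -0.0027] [-0.001 -0.    -0.338]
go [-0.05 -0.23 -0.  ] [0. 0. 0.]
```

Units first: shifts go in shares of 75 cm and turns go in shares of pi rad. So -0.3723 m is -0.4964, -0.151 m is -0.2013, -0.338 rad is -0.1076.

```bash
G=; python3 drive.py '[[-0.4964,-0.2013,-0.0036,-0.0003,0,-0.1076,0.088],[-0.4964,-0.2013,-0.0036,-0.0003,0,-0.1076,0.088],[-0.4964,-0.2013,-0.0036,-0.0003,0,-0.1076,0.088],[-0.4964,-0.2013,-0.0036,-0.0003,0,-0.1076,0.088],[-0.4964,-0.2013,-0.0036,-0.0003,0,-0.1076,0.088],[-0.4964,-0.2013,-0.0036,-0.0003,0,-0.1076,0.088],[-0.4964,-0.2013,-0.0036,-0.0003,0,-0.1076,0.088],[-0.4964,-0.2013,-0.0036,-0.0003,0,-0.1076,0.088],[-0.4964,-0.2013,-0.0036,-0.0003,0,-0.1076,0.088],[-0.4964,-0.2013,-0.0036,-0.0003,0,-0.1076,0.088]]' 20
python3 -c "
from h import *
snap('wrist','w1.png')"
python3 drive.py '[[-0.0667,-0.3067,0,0,0,0,0.088],[-0.0667,-0.3067,0,0,0,0,0.088],[-0.0667,-0.3067,0,0,0,0,0.088],[-0.0667,-0.3067,0,0,0,0,0.088],[-0.0667,-0.3067,0,0,0,0,0.088],[-0.0667,-0.3067,0,0,0,0,0.088]]'
python3 -c "
from h import *
snap('wrist','w2.png')"
python3 drive.py '[[0.04,-0.36,0,0,0,0,0.088],[0.04,-0.36,0,0,0,0,0.088],[0.04,-0.36,0,0,0,0,0.088],[0.04,-0.36,0,0,0,0,0.088],[0.04,-0.36,0,0,0,0,0.088],[0.04,-0.36,0,0,0,0,0.088],[0.04,-0.36,0,0,0,0,0.088]]'
python3 -c "
from h import *
snap('wrist','w3.png')
I=[cv2.imread('pics/w%d.png'%i) for i in (1,2,3)]
for i,im in enumerate(I): cv2.imwrite('pics/w%db.png'%(i+1),cv2.resize(im[:300],(800,469),interpolation=cv2.INTER_CUBIC))
"
```

```text
clock: 1.4
eef_pos: [0.4992, 0.3013, 0.2007]
orientation: [-0.001, 1.0, 0.001, 0.0]
wrist_force: [-0.9, -0.0, -0.8]
finger_gap: 0.0878
grasp_force: 0.0
clock: 2.2
eef_pos: [0.5499, 0.0713, 0.2006]
orientation: [-0.001, 1.0, 0.001, 0.0]
wrist_force: [0.2, -0.1, -0.5]
finger_gap: 0.0875
grasp_force: 0.0
clock: 3.12
eef_pos: [0.5208, -0.1976, 0.2003]
orientation: [-0.001, 1.0, 0.001, 0.0]
wrist_force: [-1.0, 0.9, 0.5]
finger_gap: 0.0876
grasp_force: 0.0
```

View pics/w2b.png

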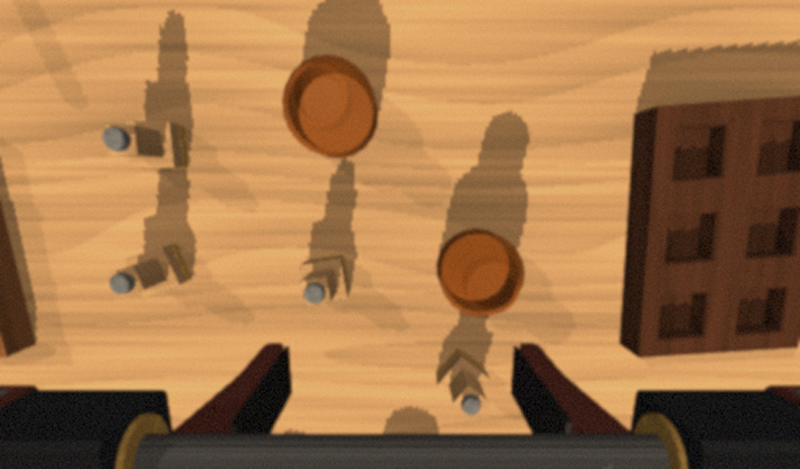

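View pics/w1b.png

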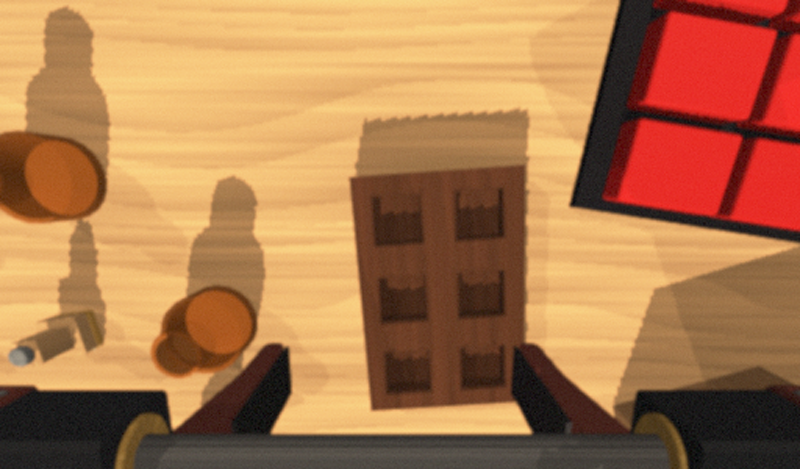

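View pics/w3b.png

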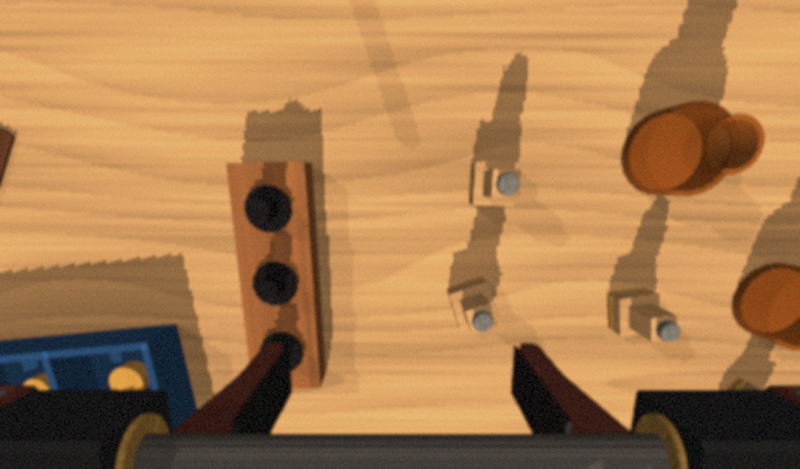

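w1: block top corners are at about (351,179),(525,166),(523,402),(372,410). w3: stoppers are at about (268,208),(275,283),(285,350), and the rest is at (227,163)…(322,387). Next I'll enlarge the daubers for yaw.

```bash
python3 - <<'E'
from h import *
C=[('w3.png',490,185),('w3.png',470,305),('w2.png',325,280),('w2.png',462,380)]
t=[]
for f,u,v in C:
    im=cv2.imread('pics/'+f); u0,v0=int(u*.64)-25,int(v*.64)-19; c=cv2.resize(im[v0:v0+38,u0:u0+50],(400,304),interpolation=cv2.INTER_CUBIC); print(f,u0,v0)
    for k in range(0,50,10): cv2.line(c,(k*8,0),(k*8,6),(0,0,255),1)
    for k in range(0,38,10): cv2.line(c,(0,k*8),(6,k*8),(0,0,255),1)
    t.append(c[:300])
cv2.imwrite('pics/m1.png',np.vstack([np.hstack(t[:2]),np.hstack(t[2:])]))
E
```

```text
w3.png 288 99
w3.png 275 176
w2.png 183 160
w2.png 270 224
```

View pics/m1.png

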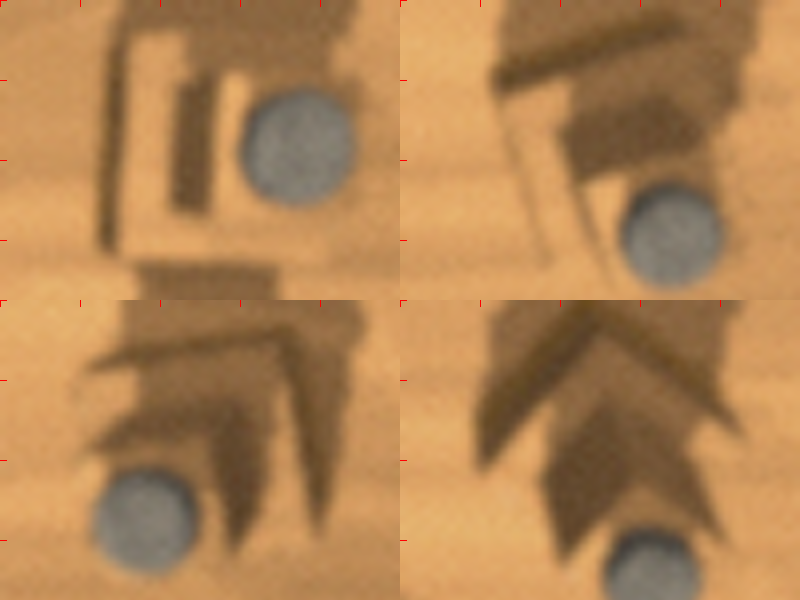

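Montage: D1 tip is at (298,147), foot edge (128,33)-(117,250). D2 tip is at (270,233), corner (102,98). D3 tip is at (146,220), corner (274,46). D4 tip is at (253,275), corner (200,30), each measured within its own crop.

```bash
python3 - <<'E'
from h import *
from scipy.optimize import least_squares
def P(f,o,pts,z): return px2w(f,np.array(o)+(np.array(pts)+.5)/8-.5,z)[:,:2]
def ang(a): d=a[1]-a[0]; return round((np.degrees(np.arctan2(d[1],d[0]))+45)%90-45,1)
L=[('w3.png',(288,99),(298,147),[[(128,33),(117,250)]]),
('w3.png',(275,176),(270,233),[[(102,98),(150,260)],[(102,98),(285,40)]]),
('w2.png',(183,160),(146,220),[[(90,72),(272,45)],[(280,60),(318,230)]]),
('w2.png',(270,224),(253,275),[[(80,165),(200,30)],[(200,30),(345,140)]])]
for f,o,t,E in L:
    print('tip',P(f,o,[t],.072).round(4),[(ang(P(f,o,e,.026)),P(f,o,e,.026).round(3).tolist()) for e in E])
s=.64
print('bottle',px2w('w1.png',[(180*s,353*s)],.085).round(4),px2w('w3.png',[(740*s,142*s)],.085).round(4))
print('stop',px2w('w3.png',np.array([(268,208),(275,283),(285,350)])*s,.043).round(4))
obs=np.array([(351,179),(525,166),(523,402),(372,410)])*s
print('blkcorners',px2w('w1.png',obs,.035).round(3))
mod=np.array([(-.1,-.0675),(-.1,.0675),(.1,.0675),(.1,-.0675)])
def pr(m,q): c,k=np.cos(q[2]),np.sin(q[2]); return np.c_[m@np.array([[c,k],[-k,c]])+q[:2],np.full(len(m),.035)]
r=least_squares(lambda q:(w2px('w1.png',pr(mod,q))-obs).ravel(),[.52,.33,0]); print(r.x,r.fun.round(1))
q=r.x;S=np.array([(x,y) for x in(-.065,0,.065) for y in(-.0325,.0325)])
print(pr(S,q)[:,:2].round(4).tolist())
im=cv2.imread('pics/w1.png'); im=cv2.resize(im,None,fx=4,fy=4,interpolation=cv2.INTER_CUBIC)
for c in S:
  for h in (.0185,.0205):
    m=c+h*np.array([(-1,-1),(1,-1),(1,1),(-1,1)]); p=(w2px('w1.png',pr(m,q))+.5)*4-.5
    cv2.polylines(im,[p.round().astype(int)],1,(0,255,0),1)
cv2.polylines(im,[((w2px('w1.png',pr(mod,q))+.5)*4-.5).round().astype(int)],1,(0,255,255),1)
cv2.imwrite('pics/blk.png',im[400:1000,800:1500])
E
```

```text
tip [[ 0.4494 -0.1235]] [(np.float64(-0.3), [[0.433, -0.14], [0.465, -0.14]])]
tip [[ 0.5486 -0.1362]] [(np.float64(17.8), [[0.54, -0.156], [0.568, -0.147]]), (np.float64(18.4), [[0.54, -0.156], [0.53, -0.126]])]
tip [[0.5568 0.0079]] [(np.float64(8.6), [[0.543, -0.009], [0.539, 0.02]]), (np.float64(10.6), [[0.541, 0.022], [0.57, 0.027]])]
tip [[0.6467 0.1274]] [(np.float64(-38.4), [[0.65, 0.104], [0.625, 0.124]]), (np.float64(-38.2), [[0.625, 0.124], [0.645, 0.15]])]
bottle [[0.5491 0.1401 0.085 ]] [[0.4234 0.0223 0.085 ]]
stop [[ 0.4687 -0.2986  0.043 ]
 [ 0.5274 -0.2974  0.043 ]
 [ 0.5845 -0.2931  0.043 ]]
blkcorners [[0.425 0.263 0.035]
 [0.415 0.397 0.035]
 [0.615 0.41  0.035]
 [0.623 0.277 0.035]]
[0.51968173 0.33686395 0.06843539] [-0.6 -0.7  0.5 -0.   0.5  0.2 -0.3  0.9]
[[0.4571, 0.3], [0.4526, 0.3648], [0.5219, 0.3044], [0.5175, 0.3693], [0.5868, 0.3089], [0.5823, 0.3737]]
```

View pics/blk.png

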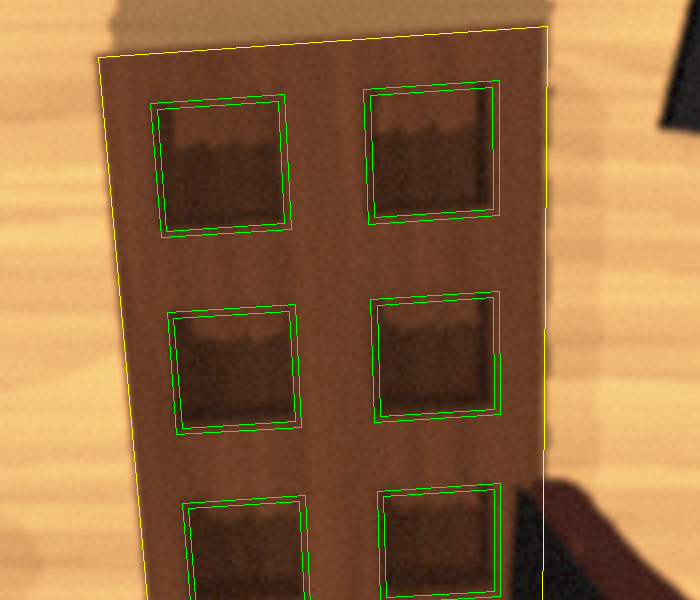

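```bash
python3 - <<'E'
from h import *
go(.4687,-.2985,.1,180); go(.4687,-.2985,.041,180)
E
```

```text
go [ 0.0525 -0.1009  0.1002] [0.002 0.001 0.003]
go [ 0.0525 -0.101   0.1592] [0.002 0.001 0.003]
```

To row units: 0.159 m is 0.212, -0.101 m is -0.1347, 0.003 rad is 0.001.

```bash
python3 drive.py '[[0.07,-0.1347,0.0533,0.0006,0.0003,0.001,0.088],[0.07,-0.1347,0.0533,0.0006,0.0003,0.001,0.06],[0.07,-0.1347,0.1333,0.0006,0.0003,0.001,0.06],[0.07,-0.1347,0.212,0.0006,0.0003,0.001,0.06],[0.07,-0.1347,0.212,0.0006,0.0003,0.001,0.06]]' 20
python3 -c "
from h import *
snap('wrist','g1.png')"
python3 drive.py '[[0,0,0,0,0,0,0.0],[0,0,0,0,0,0,0],[0,0,0,0,0,0,0],[0,0,0,0,0,0,0]]' 20
python3 -c "
from h import *
im=snap('wrist','g2.png'); im=cv2.imread('pics/g2.png'); im=np.hstack([cv2.resize(cv2.imread('pics/%s.png'%k)[120:320,150:350],(400,400)) for k in ('g1','g2')]); cv2.imwrite('pics/g.png',im)"
```

```text
clock: 3.8
eef_pos: [0.4651, -0.2969, 0.0356]
orientation: [0.0, 1.0, 0.003, -0.005]
wrist_force: [0.1, -0.7, 0.7]
finger_gap: 0.0604
grasp_force: 0.0
clock: 4.35
eef_pos: [0.468, -0.3008, 0.0419]
orientation: [0.001, 1.0, -0.001, 0.0]
wrist_force: [0.1, 0.3, -0.9]
finger_gap: 0.0234
grasp_force: 0.0
```

View pics/g.png

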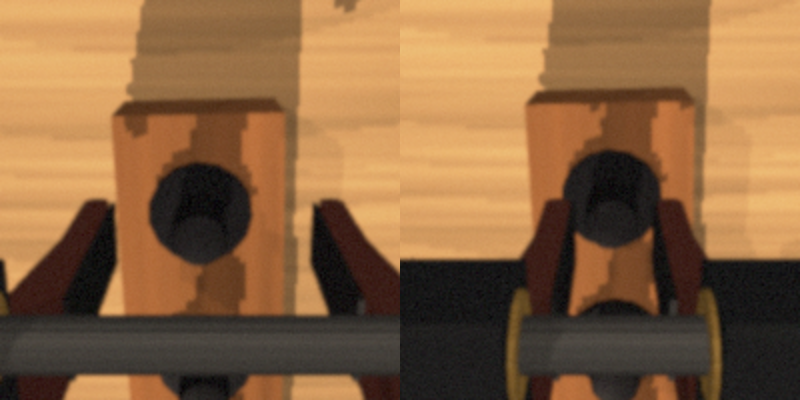

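```bash
python3 - <<'E'
from h import *
print(px2w('g2.png',[(256,227.5)],.060),px2w('g2.png',[(256,219)],.037), arm.sense()['eef_pos'],w2px('g2.png',[(.468,-.3008,.060)]))
E
python3 drive.py '[[0,0,0,0,0,0,0.0],[0,0,0,0,0,0,0],[0,0,0,0,0,0,0]]' 20
```

```text
[[ 0.46548294 -0.30077785  0.06      ]] [[ 0.46819248 -0.30084565  0.037     ]] [ 0.46788458 -0.30077208  0.04151405] [[255.9735875  231.15406215]]
clock: 4.78
eef_pos: [0.4676, -0.3006, 0.0409]
orientation: [0.001, 1.0, -0.0, -0.0]
wrist_force: [-0.6, 0.1, 0.6]
finger_gap: 0.0007
grasp_force: 0.0
```

```bash
python3 -c "
from h import *
snap('wrist','g3.png');snap('side','g3s.png')
a=cv2.resize(cv2.imread('pics/g3.png')[120:320,150:350],(400,400))
d=w2px('g3s.png',[(.468,-.3,.05)])[0].astype(int);print(d)
b=cv2.resize(cv2.imread('pics/g3s.png')[max(0,d[1]-50):d[1]+50,d[0]-50:d[0]+50],(400,400)); cv2.imwrite('pics/g3m.png',np.hstack([a,b]))"
```

```text
[279 327]
```

View pics/g3m.png

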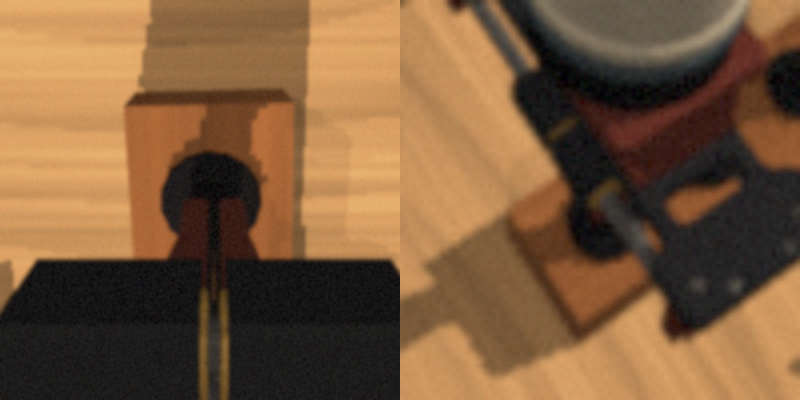

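To row units: -0.1 m is -0.1333, -0.05 m is -0.0667.

```bash
python3 drive.py '[[0,0,-0.0667,0,0,0,0.0],[0,0,-0.1333,0,0,0,0],[0,0,-0.1333,0,0,0,0]]' 20;  python3 -c "
from h import *
snap('wrist','g4.png');snap('side','g4s.png')
a=cv2.resize(cv2.imread('pics/g4.png')[80:320,130:370],(400,400))
d=w2px('g4s.png',[(.5,-.3,.05)])[0].astype(int);print(d)
b=cv2.resize(cv2.imread('pics/g4s.png')[max(0,d[1]-50):d[1]+50,d[0]-50:d[0]+50],(400,400)); cv2.imwrite('pics/g4m.png',np.hstack([a,b]))"
```

```text
clock: 5.25
eef_pos: [0.4698, -0.3019, 0.1468]
orientation: [0.001, 1.0, -0.003, 0.003]
wrist_force: [0.6, 0.2, -0.1]
finger_gap: 0.0005
grasp_force: 0.0
[293 318]
```

View pics/g4m.png

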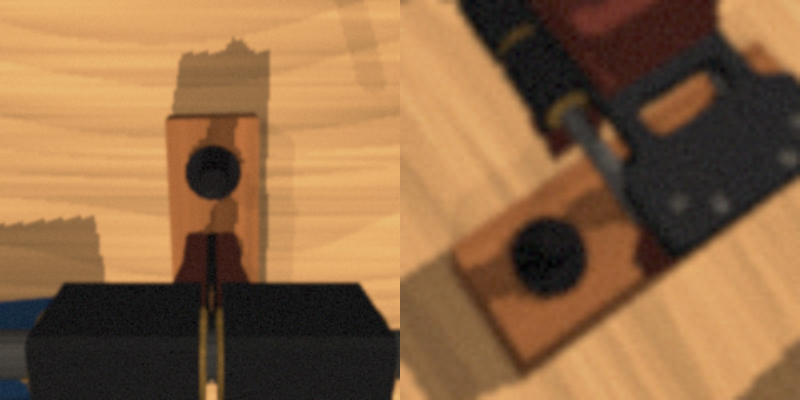

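The stopper is still in place at about (258,183) in g4, and the fingers closed above its knob. The fingertip scale in the images (depth about 0.174 m, not 0.198 m) suggests the fingers end about 25 mm short of the stated TCP. I'll check this with a gentle guarded descent next to the knob.

```bash
python3 - <<'E'
from h import *
print(px2w('g4.png',[(258,183)],.045),px2w('g4.png',[(258,183)],.037))
go(.4665,-.3005,.041,180)
E
```

```text
[[ 0.46622289 -0.30055979  0.045     ]] [[ 0.46812164 -0.30056547  0.037     ]]
go [0.0015 0.0003 0.1003] [-0.002  0.    -0.003]
```

Units first: shifts go in shares of 75 cm and turns go in shares of pi rad. So 0.106 m is 0.1413, 0.05 m is 0.0667.

```bash
python3 drive.py '[[0.002,0,0,0,0,0,0.05],[0.002,0,0,0,0,0,0.05],[0.002,0,0,0,0,0,0.05],[0.002,0,0.0667,0,0,0,0.05],[0.002,0,0.1333,0,0,0,0.05],[0.002,0,0.1333,0,0,0,0.05],[0.002,0,0.1373,0,0,0,0.05],[0.002,0,0.1387,0,0,0,0.05],[0.002,0,0.14,0,0,0,0.05],[0.002,0,0.1413,0,0,0,0.05],[0.002,0,0.1413,0,0,0,0.05]]' 20
python3 drive.py '[[0,0,0.0027,0,0,0,0.05],[0,0,0.0053,0,0,0,0.05],[0,0,0.0067,0,0,0,0.05],[0,0,0.0067,0,0,0,0.05]]' 20
```

```text
clock: 6.72
eef_pos: [0.4663, -0.3006, 0.0352]
orientation: [0.001, 1.0, -0.001, -0.0]
wrist_force: [-0.4, 0.0, 0.0]
finger_gap: 0.0497
grasp_force: 0.0
clock: 7.22
eef_pos: [0.4661, -0.3005, 0.0298]
orientation: [0.001, 1.0, -0.0, -0.001]
wrist_force: [0.6, 0.1, 0.2]
finger_gap: 0.0499
grasp_force: 0.0
```

No contact at 0.030, which is below the rest top, so the fingers really are short. I'll keep going down.

To row units: 0.01 m is 0.0133, 0.008 m is 0.0107.

```bash
python3 drive.py '[[0,0,0.004,0,0,0,0.05],[0,0,0.008,0,0,0,0.05],[0,0,0.0107,0,0,0,0.05],[0,0,0.0133,0,0,0,0.05],[0,0,0.0133,0,0,0,0.05]]' 20
python3 drive.py '[[0,0,0.0027,0,0,0,0.05],[0,0,0.0053,0,0,0,0.05],[0,0,0.0053,0,0,0,0.05],[0,0,0.0053,0,0,0,0.05]]' 20
```

```text
clock: 7.85
eef_pos: [0.4661, -0.3006, 0.0198]
orientation: [0.001, 1.0, -0.0, -0.001]
wrist_force: [0.3, -0.4, -0.4]
finger_gap: 0.0504
grasp_force: 0.0
clock: 8.35
eef_pos: [0.4662, -0.3006, 0.0161]
orientation: [0.001, 1.0, -0.001, -0.0]
wrist_force: [0.1, -0.3, -0.1]
finger_gap: 0.0498
grasp_force: 0.0
```

```bash
python3 drive.py '[[0,0,0,0,0,0,0.0],[0,0,0,0,0,0,0],[0,0,0,0,0,0,0],[0,0,0,0,0,0,0],[0,0,0,0,0,0,0],[0,0,0,0,0,0,0]]' 20; python3 -c "
from h import *
snap('wrist','g5.png')"
```

```text
clock: 9.1
eef_pos: [0.4662, -0.3006, 0.0161]
orientation: [0.001, 1.0, -0.001, -0.0]
wrist_force: [0.1, 0.2, 1.1]
finger_gap: 0.0174
grasp_force: 20.0
```

```bash
cat >> h.py <<'E'
from scipy.optimize import minimize
def bottle(f,xy,win=70):
    im=cv2.imread('pics/'+f).astype(float)+1; m=((im[...,1]/im[...,2]<.58)&(im[...,0]/im[...,2]<.33)).astype(np.uint8)
    m=cv2.morphologyEx(m,cv2.MORPH_CLOSE,np.ones((7,7),np.uint8))
    w=np.zeros_like(m); c=w2px(f,[(*xy,.04)])[0].astype(int); w[max(0,c[1]-win):c[1]+win,max(0,c[0]-win):c[0]+win]=1; m*=w
    n,l,s,_=cv2.connectedComponentsWithStats(m); m=(l==1+np.argmax(s[1:,4])).astype(np.uint8); m[330:]=0
    t=np.linspace(0,2*np.pi,60)
    def ren(q):
        o=np.zeros_like(m)
        for a,b,za,zb in((.034,.034,0,.042),(.034,.019,.042,.06),(.019,.019,.06,.085)):
            p=np.vstack([np.c_[q[0]+r*np.cos(t),q[1]+r*np.sin(t),np.full(60,z)] for r,z in((a,za),(b,zb))])
            cv2.fillConvexPoly(o,(cv2.convexHull(w2px(f,p).astype(np.float32))*16).round().astype(int),1,shift=4)
        return o
    iou=lambda q:-(ren(q)&m).sum()/(ren(q)|m).sum()
    r=minimize(iou,xy,method='Nelder-Mead',options=dict(initial_simplex=np.array([xy,(xy[0]+.01,xy[1]),(xy[0],xy[1]+.01)])))
    return r.x.round(4),round(r.fun,3)
E
python3 - <<'E'
from h import *
for f in('w1.png','w2.png','w3.png','a.png','b.png'):
    for xy in((.424,.0223),(.549,.139)):
        try: print(f,bottle(f,xy,100 if f[0]=='w' else 40))
        except Exception as e: print(f,e)
go(.424,.0223,.15,180,frm=(.466,-.3006,.0161,180))
E
```

```text
w1.png (array([0.4965, 0.0798]), np.float64(0.0))
w1.png (array([0.5627, 0.2203]), np.float64(0.0))
w2.png (array([0.4378, 0.1035]), np.float64(0.0))
w2.png (array([0.5627, 0.2203]), np.float64(0.0))
w3.png (array([0.4965, 0.0798]), np.float64(0.0))
w3.png (array([0.6078, 0.064 ]), np.float64(0.0))
a.png (array([0.3915, 0.0823]), np.float64(0.0))
a.png (array([0.5165, 0.199 ]), np.float64(0.0))
b.png (array([0.5052, 0.0361]), np.float64(0.0))
b.png (array([0.549, 0.139]), np.float64(0.0))
go [ 0.042   0.3229 -0.1339] [0. 0. 0.]h.py:34: RuntimeWarning: overflow encountered in scalar negative
  iou=lambda q:-(ren(q)&m).sum()/(ren(q)|m).sum()
```

```bash
sed -i 's|iou=lambda.*|iou=lambda q:-float((ren(q)\&m).sum())/float((ren(q)\|m).sum())|' h.py
python3 - <<'E'
from h import *
for f in('w1.png','w2.png','w3.png','a.png','b.png'):
    for xy in((.424,.0223),(.549,.139)):
        try: print(f,bottle(f,xy,100 if f[0]=='w' else 40))
        except Exception as e: print(f,e)
E
```

```text
w1.png (array([0.4248, 0.0149]), np.float64(-0.936))
w1.png (array([0.55  , 0.1389]), np.float64(-0.872))
w2.png (array([0.4265, 0.0197]), np.float64(-0.885))
w2.png (array([0.55  , 0.1353]), np.float64(-0.871))
w3.png (array([0.4258, 0.0184]), np.float64(-0.888))
w3.png (array([0.5502, 0.1412]), np.float64(-0.956))
a.png (array([0.4302, 0.0243]), np.float64(-0.517))
a.png (array([0.5445, 0.1321]), np.float64(-0.564))
b.png (array([0.4271, 0.0214]), np.float64(-0.804))
b.png (array([0.549, 0.139]), np.float64(-0.0))
```

To row units: 0.3216 m is 0.4288, -0.134 m is -0.1787.

```bash
python3 drive.py '[[0,0,-0.0667,0,0,0,0],[0,0,-0.1333,0,0,0,0],[0,0,-0.1787,0,0,0,0],[0.054,0.4288,-0.1787,0,0,0,0],[0.054,0.4288,-0.1787,0,0,0,0],[0.054,0.4288,-0.1787,0,0,0,0],[0.054,0.4288,-0.1787,0,0,0,0],[0.054,0.4288,-0.1787,0,0,0,0],[0.054,0.4288,-0.1787,0,0,0,0],[0.054,0.4288,-0.1787,0,0,0,0],[0.054,0.4288,-0.1787,0,0,0,0]]' 20; python3 -c "
from h import *
snap('wrist','p1.png'); print(bottle('p1.png',(.4255,.021),110)); snap('side','p1s.png'); print(bottle('p1s.png',(.4255,.021),40));go(.4255,.021,.10,180)"
```

```text
clock: 10.52
eef_pos: [0.4269, 0.02, 0.1496]
orientation: [0.002, 1.0, -0.001, -0.001]
wrist_force: [-0.5, -0.0, 0.7]
finger_gap: 0.0172
grasp_force: 20.0
(array([0.4254, 0.0211]), np.float64(-0.868))
(array([0.4238, 0.0202]), np.float64(-0.804))
go [0.0014 0.0012 0.0496] [-0.001 -0.001 -0.005]
```

To row units: 0.065 m is 0.0867, 0.058 m is 0.0773.

```bash
python3 drive.py '[[0.002,0.0013,0.04,0,0,0,0],[0.002,0.0013,0.0667,0,0,0,0],[0.002,0.0013,0.0773,0,0,0,0],[0.002,0.0013,0.0867,0,0,0,0],[0.002,0.0013,0.0867,0,0,0,0]]' 20
python3 drive.py '[[0,0,0.0067,0,0,0,0],[0,0,0.0133,0,0,0,0],[0,0,0.0187,0,0,0,0],[0,0,0.0213,0,0,0,0],[0,0,0.0213,0,0,0,0]]' 20
```

```text
clock: 11.25
eef_pos: [0.4251, 0.0219, 0.0847]
orientation: [0.002, 1.0, -0.001, -0.001]
wrist_force: [-1.4, -0.8, -1.3]
finger_gap: 0.0176
grasp_force: 20.0
clock: 11.88
eef_pos: [0.4253, 0.0218, 0.0696]
orientation: [0.001, 1.0, -0.001, 0.0]
wrist_force: [-2.2, -2.1, 5.2]
finger_gap: 0.0174
grasp_force: 20.0
```

To row units: 0.003 m is 0.004, 0.002 m is 0.0027.

```bash
python3 drive.py '[[0,0,0.0013,0,0,0,0],[0,0,0.0027,0,0,0,0],[0,0,0.004,0,0,0,0],[0,0,0.004,0,0,0,0]]' 20
python3 drive.py '[[0,0,0,0,0,0,0.05],[0,0,0,0,0,0,0.05],[0,0,0,0,0,0,0.05],[0,0,-0.08,0,0,0,0.05],[0,0,-0.1467,0,0,0,0.05],[0.0533,-0.16,-0.1467,0,0,0,0.05],[0.0533,-0.16,-0.1467,0,0,0,0.05],[0.0533,-0.16,-0.1467,0,0,0,0.05]]' 20
python3 -c "
from h import *
snap('wrist','p2.png');snap('side','p2s.png');go(.526,-.2985,.1,180);go(.526,-.2985,.0165,180)"
```

```text
clock: 12.38
eef_pos: [0.4263, 0.0215, 0.0692]
orientation: [0.002, 1.0, -0.001, 0.002]
wrist_force: [-4.8, -2.3, 16.3]
finger_gap: 0.0172
grasp_force: 20.0
clock: 13.38
eef_pos: [0.3838, -0.1009, 0.1757]
orientation: [0.005, 1.0, -0.001, -0.001]
wrist_force: [0.5, 1.2, 0.3]
finger_gap: 0.0501
grasp_force: 0.0
go [-0.1423 -0.1999  0.0755] [-0.    -0.001 -0.005]
go [-0.1424 -0.1998  0.159 ] [-0.    -0.001 -0.005]
```

To row units: -0.2 m is -0.2667, 0.158 m is 0.2107.

```bash
python3 drive.py '[[-0.1893,-0.2667,0.0533,0,0,0,0.05],[-0.1893,-0.2667,0.0533,0,0,0,0.05],[-0.1893,-0.2667,0.0533,0,0,0,0.05],[-0.1893,-0.2667,0.0533,0,0,0,0.05],[-0.1893,-0.2667,0.0533,0,0,0,0.05],[-0.1893,-0.2667,0.1333,0,0,0,0.05],[-0.1893,-0.2667,0.1867,0,0,0,0.05],[-0.1893,-0.2667,0.2107,0,0,0,0.05],[-0.1893,-0.2667,0.2107,0,0,0,0.05],[-0.1893,-0.2667,0.2107,0,0,0,0.0],[-0.1893,-0.2667,0.2107,0,0,0,0],[-0.1893,-0.2667,0.2107,0,0,0,0],[-0.1893,-0.2667,0.2107,0,0,0,0],[-0.1893,-0.2667,0.2107,0,0,0,0]]' 20
python3 -c "
from h import *
go(.55,.1385,.15,180)"
```

```text
clock: 15.22
eef_pos: [0.5266, -0.2986, 0.0189]
orientation: [0.002, 1.0, -0.001, 0.0]
wrist_force: [-0.7, 0.8, 3.3]
finger_gap: 0.0175
grasp_force: 20.0
go [-0.0222  0.4369 -0.1319] [-0.002  0.    -0.003]
```

To row units: 0.437 m is 0.5827, -0.132 m is -0.176.

```bash
python3 drive.py '[[0,0,-0.0667,0,0,0,0],[0,0,-0.1333,0,0,0,0],[0,0,-0.176,0,0,0,0],[-0.0296,0.5827,-0.176,0,0,0,0],[-0.0296,0.5827,-0.176,0,0,0,0],[-0.0296,0.5827,-0.176,0,0,0,0],[-0.0296,0.5827,-0.176,0,0,0,0],[-0.0296,0.5827,-0.176,0,0,0,0],[-0.0296,0.5827,-0.176,0,0,0,0],[-0.0296,0.5827,-0.176,0,0,0,0],[-0.0296,0.5827,-0.176,0,0,0,0],[-0.0296,0.5827,-0.176,0,0,0,0],[-0.0296,0.5827,-0.176,0,0,0,0]]' 20; python3 -c "
from h import *
snap('wrist','p3.png'); print(bottle('p3.png',(.55,.1385),110)); snap('side','p3s.png'); print(bottle('p3s.png',(.55,.1385),40));go(.55,.1385,.085,180)"
```

```text
clock: 16.85
eef_pos: [0.5499, 0.1374, 0.1494]
orientation: [0.002, 1.0, -0.001, -0.001]
wrist_force: [0.5, 0.3, -0.2]
finger_gap: 0.0172
grasp_force: 20.0
(array([0.5502, 0.137 ]), np.float64(-0.825))
(array([0.55  , 0.1385]), np.float64(-0.0))
go [-0.0001  0.0012  0.0646] [-0.001 -0.001 -0.005]
```

To row units: 0.065 m is 0.0867, 0.058 m is 0.0773.

```bash
python3 drive.py '[[0,0.0007,0.04,0,0,0,0],[0,0.0007,0.0667,0,0,0,0],[0,0.0007,0.0773,0,0,0,0],[0,0.0007,0.0867,0,0,0,0],[0,0.0007,0.0867,0,0,0,0]]' 20
python3 drive.py '[[0,0,0.0067,0,0,0,0],[0,0,0.0133,0,0,0,0],[0,0,0.0187,0,0,0,0],[0,0,0.0213,0,0,0,0],[0,0,0.0213,0,0,0,0]]' 20
```

```text
clock: 17.58
eef_pos: [0.5496, 0.1391, 0.0845]
orientation: [0.001, 1.0, -0.001, -0.001]
wrist_force: [0.0, -0.9, -1.0]
finger_gap: 0.0171
grasp_force: 20.0
clock: 18.2
eef_pos: [0.5508, 0.1389, 0.0721]
orientation: [0.002, 1.0, -0.001, 0.002]
wrist_force: [-4.7, -2.7, 14.7]
finger_gap: 0.0176
grasp_force: 20.0
```

To row units: -0.08 m is -0.1067, -0.06 m is -0.08.

```bash
cat >> h.py <<'E'
def tip(f,xy,r=40):
    im=cv2.imread('pics/'+f).astype(float); m=((im[...,0]>.9*im[...,2])&(im.sum(2)>210)).astype(np.uint8)
    w=np.zeros_like(m); c=w2px(f,[(*xy,.072)])[0].astype(int); cv2.circle(w,tuple(map(int,c)),r,1,-1); m*=w
    n,l,s,ce=cv2.connectedComponentsWithStats(m); k=1+np.argmax(s[1:,4]); return px2w(f,[ce[k]],.072)[0,:2].round(4),s[k,4]
E
python3 drive.py '[[0,0,0,0,0,0,0.05],[0,0,0,0,0,0,0.05],[0,0,0,0,0,0,0.05],[0,0,-0.08,0,0,0,0.05],[0,0,-0.1067,0,0,0,0.05],[-0.08,-0.0267,-0.1067,0,0,0,0.05],[-0.08,-0.0267,-0.1067,0,0,0,0.05],[-0.08,-0.0267,-0.1067,0,0,0,0.05]]' 20
python3 - <<'E'
from h import *
snap('wrist','q1.png')
D=[(.4494,-.1235),(.5486,-.1362),(.5568,.0079),(.6467,.1274)]
for f,i in(('w3.png',0),('w3.png',1),('w3.png',2),('w2.png',0),('w2.png',1),('w2.png',2),('w2.png',3),('w1.png',3),('q1.png',2),('q1.png',3)):
    print(f,i,tip(f,D[i]))
go(.6467,.1274,.08,141.7)
E
```

```text
clock: 19.2
eef_pos: [0.6092, 0.1193, 0.1472]
orientation: [0.002, 1.0, -0.0, -0.002]
wrist_force: [-0.2, 0.6, 1.1]
finger_gap: 0.0498
grasp_force: 0.0Traceback (most recent call last):
  File "<stdin>", line 5, in <module>
  File "h.py", line 40, in tip
    n,l,s,ce=cv2.connectedComponentsWithStats(m); k=1+np.argmax(s[1:,4]); return px2w(f,[ce[k]],.072)[0,:2].round(4),s[k,4]
                                                      ~~~~~~~~~^^^^^^^^^
    return _wrapfunc(a, 'argmax', axis=axis, out=out, **kwds)
    return bound(*args, **kwds)
ValueError: attempt to get argmax of an empty sequence
```

```bash
python3 - <<'E'
from h import *
im=cv2.imread('pics/w3.png'); print(im[114:120:2,322:330:2].tolist())
E
sed -i 's/(im\[...,0\]>.9\*im\[...,2\])&(im.sum(2)>210)/(im[...,0]>.78*im[...,2])\&(im.sum(2)>150)/' h.py
python3 - <<'E'
from h import *
D=[(.4494,-.1235),(.5486,-.1362),(.5568,.0079),(.6467,.1274)]
for f,i in(('w3.png',0),('w3.png',1),('w3.png',2),('w2.png',0),('w2.png',1),('w2.png',2),('w2.png',3),('w1.png',3),('q1.png',2),('q1.png',3)):
  try:  print(f,i,tip(f,D[i]))
  except Exception: print('x')
go(.6467,.1274,.08,141.7)
E
```

```text
[[[106, 118, 125], [98, 112, 117], [110, 123, 132], [108, 120, 128]], [[116, 128, 137], [107, 121, 128], [111, 124, 132], [115, 129, 134]], [[113, 125, 132], [111, 122, 130], [108, 122, 129], [112, 124, 131]]]
w3.png 0 (array([ 0.4495, -0.1237]), np.int32(127))
w3.png 1 (array([ 0.5491, -0.1361]), np.int32(98))
w3.png 2 (array([0.5562, 0.0048]), np.int32(115))
w2.png 0 (array([ 0.4502, -0.1202]), np.int32(158))
w2.png 1 (array([ 0.5498, -0.1328]), np.int32(123))
w2.png 2 (array([0.5569, 0.008 ]), np.int32(100))
w2.png 3 (array([0.6889, 0.1292]), np.int32(656))
w1.png 3 (array([0.6461, 0.1318]), np.int32(1894))
q1.png 2 (array([0.5575, 0.0088]), np.int32(193))
q1.png 3 (array([0.6478, 0.1277]), np.int32(141))
go [-0.0377  0.0081  0.0681] [-0.001 -0.001  0.666]
```

To row units: 0.068 m is 0.0907, -0.0385 m is -0.0513, 0.666 rad is 0.212.

```bash
python3 drive.py '[[-0.0513,0.0104,0,-0.0003,-0.0003,0.0541,0.05],[-0.0513,0.0104,0,-0.0003,-0.0003,0.1082,0.05],[-0.0513,0.0104,0,-0.0003,-0.0003,0.1623,0.05],[-0.0513,0.0104,0,-0.0003,-0.0003,0.212,0.05],[-0.0513,0.0104,0.08,-0.0003,-0.0003,0.212,0.05],[-0.0513,0.0104,0.0907,-0.0003,-0.0003,0.212,0.05],[-0.0513,0.0104,0.0907,-0.0003,-0.0003,0.212,0.05]]' 20
python3 - <<'E'
from h import *
snap('wrist','q2.png'); print(tip('q2.png',(.6475,.127)),tip('q2.png',(.5568,.0079)))
im=cv2.imread('pics/q2.png')[110:350,150:410]; cv2.imwrite('pics/q2m.png',cv2.resize(im,(650,600),interpolation=cv2.INTER_CUBIC))
go(.6475,.127,.008,141.7)
E
```

```text
clock: 20.12
eef_pos: [0.6476, 0.1272, 0.0814]
orientation: [0.328, 0.945, -0.0, 0.0]
wrist_force: [-0.9, 0.3, 0.2]
finger_gap: 0.0502
grasp_force: 0.0
(array([0.6482, 0.1285]), np.int32(273)) (array([0.5586, 0.0105]), np.int32(345))
go [ 0.0009 -0.001   0.075 ] [0.002 0.002 0.   ]
```

View pics/q2m.png

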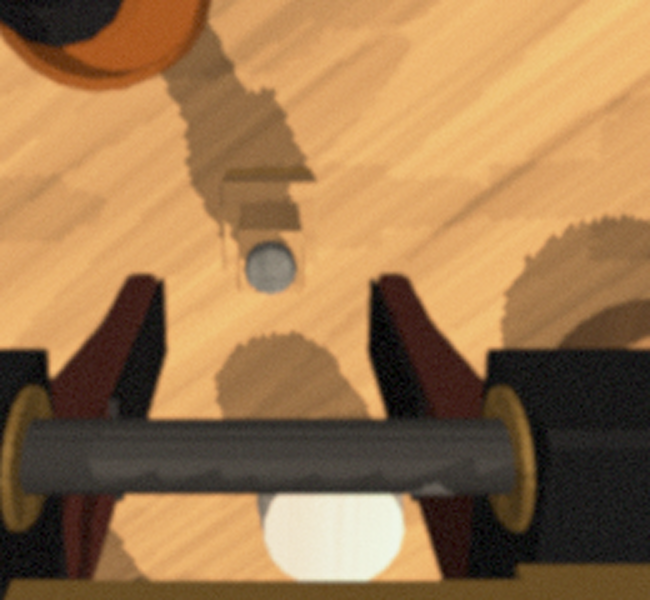

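The dauber is centred between the fingers and square to them, with its tip at (270,267) in the crop. The tin is well clear at (335,540).

To row units: 0.0734 m is 0.0979, 0.068 m is 0.0907, 0.002 rad is 0.0006.

```bash
python3 drive.py '[[0.0007,0.0007,0.0667,0.0006,0.0006,0,0.05],[0.0007,0.0007,0.0907,0.0006,0.0006,0,0.05],[0.0007,0.0007,0.0979,0.0006,0.0006,0,0.05],[0.0007,0.0007,0.0979,0.0006,0.0006,0,0.0],[0.0007,0.0007,0.0979,0.0006,0.0006,0,0.0],[0.0007,0.0007,0.0979,0.0006,0.0006,0,0.0],[0.0007,0.0007,0.0979,0.0006,0.0006,0,0.0],[0.0007,0.0007,0.0979,0.0006,0.0006,0,0.0],[0.0007,0.0007,0.0979,0.0006,0.0006,0,0.0]]' 25
python3 - <<'E'
from h import *
S=arm.sense(); p=S['eef_pos']; print(p)
go(.5823,.3737,.12,183.9)
E
```

```text
clock: 21.3
eef_pos: [0.6487, 0.1276, 0.0082]
orientation: [0.328, 0.945, -0.0, -0.0]
wrist_force: [-1.0, -0.4, 5.8]
finger_gap: 0.0203
grasp_force: 25.0
[0.64865441 0.12760726 0.00815975]
go [ 0.2047  0.1518 -0.1119] [-0.001 -0.001 -0.737]
```

To row units: 0.204 m is 0.272, -0.112 m is -0.1493, -0.737 rad is -0.2346.

```bash
python3 drive.py '[[0,0,-0.08,0,0,0,0],[0,0,-0.1493,0,0,0,0],[0.272,0.2027,-0.1493,-0.0003,-0.0003,-0.0573,0],[0.272,0.2027,-0.1493,-0.0003,-0.0003,-0.1146,0],[0.272,0.2027,-0.1493,-0.0003,-0.0003,-0.1719,0],[0.272,0.2027,-0.1493,-0.0003,-0.0003,-0.2346,0],[0.272,0.2027,-0.1493,-0.0003,-0.0003,-0.2346,0],[0.272,0.2027,-0.1493,-0.0003,-0.0003,-0.2346,0],[0.272,0.2027,-0.1493,-0.0003,-0.0003,-0.2346,0]]' 25
python3 - <<'E'
from h import *
snap('wrist','r1.png'); snap('side','r1s.png')
go(.5833,.3737,.048,183.9)
E
```

```text
clock: 22.42
eef_pos: [0.5831, 0.3717, 0.1186]
orientation: [-0.033, 0.999, -0.0, -0.001]
wrist_force: [-0.6, -0.8, -1.6]
finger_gap: 0.0199
grasp_force: 25.0
go [-0.0002  0.002   0.071 ] [-0.    -0.001 -0.003]
```

To row units: 0.069 m is 0.092, 0.05 m is 0.0667.

```bash
python3 drive.py '[[0,0.0016,0.0667,0,0,0,0],[0,0.0016,0.088,0,0,0,0],[0,0.0016,0.092,0,0,0,0],[0,0.0016,0.092,0,0,0,0]]' 25
python3 - <<'E'
from h import *
go(.5833,.3737,.048,183.9)
E
```

```text
clock: 23.02
eef_pos: [0.5831, 0.3746, 0.0516]
orientation: [-0.034, 0.999, 0.0, 0.0]
wrist_force: [0.1, 0.9, -1.8]
finger_gap: 0.0202
grasp_force: 25.0
go [-0.0001 -0.0009  0.0036] [ 0.001  0.    -0.   ]
```

To row units: 0.018 m is 0.024, 0.014 m is 0.0187.

```bash
python3 drive.py '[[0,-0.0013,0.004,0,0,0,0],[0,-0.0013,0.008,0,0,0,0],[0,-0.0013,0.0133,0,0,0,0],[0,-0.0013,0.0187,0,0,0,0],[0,-0.0013,0.024,0,0,0,0],[0,-0.0013,0.024,0,0,0,0]]' 25
```

```text
clock: 23.78
eef_pos: [0.5842, 0.3741, 0.042]
orientation: [-0.034, 0.999, 0.002, 0.003]
wrist_force: [-11.5, -7.6, 29.6]
finger_gap: 0.0195
grasp_force: 25.0
```

To row units: -0.018 m is -0.024, -0.002 m is -0.0027.

```bash
python3 drive.py '[[0,0,-0.024,0,0,0,0],[0.0027,-0.002,-0.024,0,0,0,0],[0.0027,-0.002,-0.016,0,0,0,0],[0.0027,-0.002,-0.0107,0,0,0,0],[0.0027,-0.002,-0.0053,0,0,0,0],[0.0027,-0.002,-0.0027,0,0,0,0],[0.0027,-0.002,-0.0027,0,0,0,0]]' 25
```

```text
clock: 24.65
eef_pos: [0.5804, 0.3718, 0.0336]
orientation: [-0.034, 0.999, -0.0, -0.001]
wrist_force: [-0.2, -0.1, -0.8]
finger_gap: 0.0199
grasp_force: 25.0
```

It's entering freely, so I'll push on to the bottom.

To row units: 0.013 m is 0.0173, 0.011 m is 0.0147.

```bash
python3 drive.py '[[0,0,0.0053,0,0,0,0],[0,0,0.0107,0,0,0,0],[0,0,0.0147,0,0,0,0],[0,0,0.0173,0,0,0,0],[0,0,0.0173,0,0,0,0]]' 25
```

```text
clock: 25.28
eef_pos: [0.5807, 0.3719, 0.0225]
orientation: [-0.034, 0.999, 0.0, -0.0]
wrist_force: [-2.7, -2.4, 4.4]
finger_gap: 0.0201
grasp_force: 25.0
```

To row units: -0.12 m is -0.16, -0.1 m is -0.1333.

```bash
python3 drive.py '[[0,0,0,0,0,0,0.045],[0,0,0,0,0,0,0.045],[0,0,0,0,0,0,0.045],[0,0,-0.08,0,0,0,0.045],[0,0,-0.1333,0,0,0,0.05],[0,-0.16,-0.16,0,0,0,0.05],[0,-0.16,-0.16,0,0,0,0.05],[0,-0.16,-0.16,0,0,0,0.05]]' 25
python3 - <<'E'
from h import *
go(.5572,.0085,.14,189.5)
E
```

```text
clock: 26.28
eef_pos: [0.5901, 0.2487, 0.1427]
orientation: [-0.032, 0.999, -0.0, 0.001]
wrist_force: [1.7, 0.8, -0.2]
finger_gap: 0.0499
grasp_force: 0.0
go [ 0.048  -0.2376  0.0027] [-0.     0.001 -0.102]
```

To row units: -0.2376 m is -0.3168, 0.06 m is 0.08, -0.102 rad is -0.0325.

```bash
python3 drive.py '[[0.064,-0.3168,0,0,0.0003,-0.0325,0.05],[0.064,-0.3168,0,0,0.0003,-0.0325,0.05],[0.064,-0.3168,0,0,0.0003,-0.0325,0.05],[0.064,-0.3168,0,0,0.0003,-0.0325,0.05],[0.064,-0.3168,0,0,0.0003,-0.0325,0.05],[0.064,-0.3168,0.0667,0,0.0003,-0.0325,0.05],[0.064,-0.3168,0.08,0,0.0003,-0.0325,0.05],[0.064,-0.3168,0.08,0,0.0003,-0.0325,0.05]]' 25
python3 - <<'E'
from h import *
snap('wrist','q3.png'); print(tip('q3.png',(.5572,.0085)),arm.sense()['eef_pos'])
for xy in((.4494,-.1235),(.5486,-.1362)):print(tip('q3.png',xy))
go(.5572,.0085,.008,189.5)
E
```

```text
clock: 27.28
eef_pos: [0.5567, 0.0132, 0.0805]
orientation: [-0.086, 0.996, 0.0, -0.002]
wrist_force: [0.5, -0.5, 0.8]
finger_gap: 0.05
grasp_force: 0.0
(array([0.5563, 0.0069]), np.int32(276)) [0.55753824 0.01294343 0.08200141]
(array([ 0.4503, -0.1204]), np.int32(569))
(array([ 0.549 , -0.1327]), np.int32(385))
go [ 0.001  -0.0043  0.074 ] [ 0.    -0.002  0.006]
```

To row units: 0.074 m is 0.0987, 0.0019 m is 0.0025, 0.006 rad is 0.0019.

```bash
python3 drive.py '[[0.0025,-0.0073,0.04,0,-0.0006,0.0019,0.05],[0.0025,-0.0073,0.0907,0,-0.0006,0.0019,0.05],[0.0025,-0.0073,0.0987,0,-0.0006,0.0019,0.05],[0.0025,-0.0073,0.0987,0,-0.0006,0.0019,0.05],[0.0025,-0.0073,0.0987,0,-0.0006,0.0019,0.0],[0.0025,-0.0073,0.0987,0,-0.0006,0.0019,0.0],[0.0025,-0.0073,0.0987,0,-0.0006,0.0019,0.0],[0.0025,-0.0073,0.0987,0,-0.0006,0.0019,0.0],[0.0025,-0.0073,0.0987,0,-0.0006,0.0019,0.0]]' 25
python3 - <<'E'
from h import *
go(.5846,.3071,.14,183.9)
E
```

```text
clock: 28.45
eef_pos: [0.5563, 0.0061, 0.0076]
orientation: [-0.082, 0.997, 0.0, 0.0]
wrist_force: [-0.2, 0.2, 2.8]
finger_gap: 0.02
grasp_force: 25.0
go [-0.0772  0.2923 -0.1323] [0.    0.001 0.096]
```

To row units: 0.2923 m is 0.3897, -0.145 m is -0.1933, 0.096 rad is 0.0306.

```bash
python3 drive.py '[[0,0,-0.08,0,0,0,0],[0,0,-0.16,0,0,0,0],[0,0,-0.1933,0,0,0,0],[-0.1029,0.3897,-0.1933,0,0.0003,0.0306,0],[-0.1029,0.3897,-0.1933,0,0.0003,0.0306,0],[-0.1029,0.3897,-0.1933,0,0.0003,0.0306,0],[-0.1029,0.3897,-0.1933,0,0.0003,0.0306,0],[-0.1029,0.3897,-0.1933,0,0.0003,0.0306,0],[-0.1029,0.3897,-0.08,0,0.0003,0.0306,0],[-0.1029,0.3897,-0.0667,0,0.0003,0.0306,0],[-0.1029,0.3897,-0.0613,0,0.0003,0.0306,0],[-0.1029,0.3897,-0.0613,0,0.0003,0.0306,0]]' 25
python3 - <<'E'
from h import *
snap('side','r2s.png'); go(.5846,.3071,.036,183.9)
E
```

```text
clock: 29.95
eef_pos: [0.5848, 0.3071, 0.0542]
orientation: [-0.034, 0.999, 0.0, -0.0]
wrist_force: [0.8, 0.6, -1.0]
finger_gap: 0.0196
grasp_force: 25.0
go [ 0.0009 -0.0002  0.0194] [ 0.001  0.002 -0.   ]
```

To row units: 0.018 m is 0.024, 0.016 m is 0.0213.

```bash
python3 drive.py '[[0.0011,0,0.008,0,0,0,0],[0.0011,0,0.0133,0,0,0,0],[0.0011,0,0.0173,0,0,0,0],[0.0011,0,0.0213,0,0,0,0],[0.0011,0,0.024,0,0,0,0],[0.0011,0,0.024,0,0,0,0]]' 25
```

```text
clock: 30.75
eef_pos: [0.5834, 0.307, 0.0348]
orientation: [-0.034, 0.999, -0.0, -0.001]
wrist_force: [0.0, 0.9, -1.1]
finger_gap: 0.02
grasp_force: 25.0
```

To row units: 0.014 m is 0.0187, 0.012 m is 0.016.

```bash
python3 drive.py '[[0,0,0.0053,0,0,0,0],[0,0,0.0107,0,0,0,0],[0,0,0.016,0,0,0,0],[0,0,0.0187,0,0,0,0],[0,0,0.0187,0,0,0,0]]' 25
python3 drive.py '[[0,0,0,0,0,0,0.04],[0,0,0,0,0,0,0.04],[0,0,0,0,0,0,0.04],[0,0,-0.08,0,0,0,0.04],[0,0,-0.16,0,0,0,0.05],[0.0667,-0.2,-0.1867,0,0,0,0.05],[0.0667,-0.2,-0.1867,0,0,0,0.05],[0.0667,-0.2,-0.1867,0,0,0,0.05],[0.0667,-0.2,-0.1867,0,0,0,0.05]]' 25
python3 - <<'E'
from h import *
go(.5488,-.1345,.15,198)
E
```

```text
clock: 31.38
eef_pos: [0.5837, 0.3072, 0.0226]
orientation: [-0.034, 0.999, 0.0, -0.0]
wrist_force: [-3.0, -1.5, 5.4]
finger_gap: 0.0199
grasp_force: 25.0
clock: 32.5
eef_pos: [0.5442, 0.1521, 0.1622]
orientation: [-0.032, 0.999, 0.0, 0.0]
wrist_force: [0.7, 0.7, 0.0]
finger_gap: 0.05
grasp_force: 0.0
go [ 0.014  -0.2863  0.0122] [-0.     0.001 -0.249]
```

To row units: -0.2863 m is -0.3817, 0.08 m is 0.1067, -0.249 rad is -0.0793.

```bash
python3 drive.py '[[0.0187,-0.3817,0,0,0.0003,-0.0398,0.05],[0.0187,-0.3817,0,0,0.0003,-0.0793,0.05],[0.0187,-0.3817,0,0,0.0003,-0.0793,0.05],[0.0187,-0.3817,0,0,0.0003,-0.0793,0.05],[0.0187,-0.3817,0,0,0.0003,-0.0793,0.05],[0.0187,-0.3817,0.08,0,0.0003,-0.0793,0.05],[0.0187,-0.3817,0.1067,0,0.0003,-0.0793,0.05],[0.0187,-0.3817,0.1067,0,0.0003,-0.0793,0.05],[0.0187,-0.3817,0.1067,0,0.0003,-0.0793,0.05]]' 25
python3 - <<'E'
from h import *
snap('wrist','q4.png'); t=tip('q4.png',(.549,-.135)); print(t,arm.sense()['eef_pos'],tip('q4.png',(.4494,-.1235)),tip('q4.png',(.47,-.1235)))
go(*t[0],.008,198)
E
```

```text
clock: 33.62
eef_pos: [0.5507, -0.1321, 0.0834]
orientation: [-0.159, 0.987, -0.001, 0.0]
wrist_force: [0.2, 0.0, 1.1]
finger_gap: 0.0501
grasp_force: 0.0
(array([ 0.5489, -0.1357]), np.int32(271)) [ 0.55090673 -0.1322606   0.08375459] (array([ 0.45  , -0.1235]), np.int32(395)) (array([ 0.4507, -0.1236]), np.int32(349))
go [ 0.0031 -0.0025  0.0758] [-0.002  0.001  0.004]
```

To row units: 0.075 m is 0.1, 0.068 m is 0.0907, 0.004 rad is 0.0013.

```bash
python3 drive.py '[[0.0037,-0.0033,0.04,0,0,0.0013,0.05],[0.0037,-0.0033,0.0907,0,0,0.0013,0.05],[0.0037,-0.0033,0.1,0,0,0.0013,0.05],[0.0037,-0.0033,0.1,0,0,0.0013,0.05],[0.0037,-0.0033,0.1,0,0,0.0013,0.0],[0.0037,-0.0033,0.1,0,0,0.0013,0.0],[0.0037,-0.0033,0.1,0,0,0.0013,0.0],[0.0037,-0.0033,0.1,0,0,0.0013,0.0],[0.0037,-0.0033,0.1,0,0,0.0013,0.0]]' 25
python3 - <<'E'
from h import *
go(.5150,.3673,.15,183.9)
E
```

```text
clock: 34.8
eef_pos: [0.5477, -0.136, 0.0067]
orientation: [-0.156, 0.988, -0.0, -0.001]
wrist_force: [-0.4, -0.3, 3.4]
finger_gap: 0.0203
grasp_force: 25.0
go [-0.1237  0.4889 -0.1435] [-0.    -0.001  0.245]
```

To row units: 0.4895 m is 0.6527, -0.1223 m is -0.1631, 0.245 rad is 0.078.

```bash
python3 drive.py '[[0,0,-0.08,0,0,0,0],[0,0,-0.16,0,0,0,0],[0,0,-0.1933,0,0,0,0],[-0.1631,0.6527,-0.1933,0,-0.0003,0.0382,0],[-0.1631,0.6527,-0.1933,0,-0.0003,0.078,0],[-0.1631,0.6527,-0.1933,0,-0.0003,0.078,0],[-0.1631,0.6527,-0.1933,0,-0.0003,0.078,0],[-0.1631,0.6527,-0.1933,0,-0.0003,0.078,0],[-0.1631,0.6527,-0.1933,0,-0.0003,0.078,0],[-0.1631,0.6527,-0.1933,0,-0.0003,0.078,0],[-0.1631,0.6527,-0.1933,0,-0.0003,0.078,0],[-0.1631,0.6527,-0.1933,0,-0.0003,0.078,0],[-0.1631,0.6527,-0.12,0,-0.0003,0.078,0],[-0.1631,0.6527,-0.0667,0,-0.0003,0.078,0],[-0.1631,0.6527,-0.0627,0,-0.0003,0.078,0],[-0.1631,0.6527,-0.0627,0,-0.0003,0.078,0]]' 25
python3 - <<'E'
from h import *
go(.5135,.3675,.036,183.9)
E
```

```text
clock: 36.8
eef_pos: [0.5138, 0.3671, 0.0546]
orientation: [-0.034, 0.999, 0.0, -0.0]
wrist_force: [0.5, 0.1, -0.6]
finger_gap: 0.02
grasp_force: 25.0
go [0.0002 0.0004 0.0186] [ 0.    -0.    -0.001]
```

To row units: 0.018 m is 0.024, 0.016 m is 0.0213.

```bash
python3 drive.py '[[0.0003,0.0005,0.008,0,0,0,0],[0.0003,0.0005,0.0133,0,0,0,0],[0.0003,0.0005,0.0173,0,0,0,0],[0.0003,0.0005,0.0213,0,0,0,0],[0.0003,0.0005,0.024,0,0,0,0],[0.0003,0.0005,0.024,0,0,0,0]]' 25
```

```text
clock: 37.55
eef_pos: [0.5127, 0.3678, 0.0348]
orientation: [-0.034, 0.999, -0.0, -0.001]
wrist_force: [-0.4, 0.0, -1.2]
finger_gap: 0.0201
grasp_force: 25.0
```

To row units: 0.015 m is 0.02, 0.012 m is 0.016.

```bash
python3 drive.py '[[0,0,0.0053,0,0,0,0],[0,0,0.0107,0,0,0,0],[0,0,0.016,0,0,0,0],[0,0,0.02,0,0,0,0],[0,0,0.02,0,0,0,0]]' 25
python3 drive.py '[[0,0,0,0,0,0,0.04],[0,0,0,0,0,0,0.04],[0,0,0,0,0,0,0.04],[0,0,-0.08,0,0,0,0.04],[0,0,-0.16,0,0,0,0.05],[0.0267,-0.2667,-0.1867,0,0,0,0.05],[0.0267,-0.2667,-0.1867,0,0,0,0.05],[0.0267,-0.2667,-0.1867,0,0,0,0.05],[0.0267,-0.2667,-0.1867,0,0,0,0.05]]' 25
python3 - <<'E'
from h import *
go(.45,-.1235,.15,179.7)
E
```

```text
clock: 38.17
eef_pos: [0.5129, 0.3679, 0.0217]
orientation: [-0.034, 0.999, 0.0, -0.0]
wrist_force: [-2.9, -2.0, 6.5]
finger_gap: 0.0203
grasp_force: 25.0
clock: 39.3
eef_pos: [0.5069, 0.1641, 0.161]
orientation: [-0.032, 0.999, -0.0, 0.0]
wrist_force: [-0.6, 0.2, -0.7]
finger_gap: 0.0498
grasp_force: 0.0
go [ 0.0753 -0.2833  0.0111] [-0.    0.    0.07]
```

To row units: -0.2833 m is -0.3777, 0.08 m is 0.1067, 0.07 rad is 0.0223.

```bash
python3 drive.py '[[0.1004,-0.3777,0,0,0,0.0223,0.05],[0.1004,-0.3777,0,0,0,0.0223,0.05],[0.1004,-0.3777,0,0,0,0.0223,0.05],[0.1004,-0.3777,0,0,0,0.0223,0.05],[0.1004,-0.3777,0,0,0,0.0223,0.05],[0.1004,-0.3777,0.08,0,0,0.0223,0.05],[0.1004,-0.3777,0.1067,0,0,0.0223,0.05],[0.1004,-0.3777,0.1067,0,0,0.0223,0.05],[0.1004,-0.3777,0.1067,0,0,0.0223,0.05]]' 25
python3 - <<'E'
from h import *
snap('wrist','q5.png'); t=tip('q5.png',(.45,-.1235)); print(t,arm.sense()['eef_pos'])
go(*t[0],.008,179.7)
E
```

```text
clock: 40.42
eef_pos: [0.4519, -0.1204, 0.0823]
orientation: [0.0, 1.0, -0.0, 0.001]
wrist_force: [0.1, -0.1, 1.0]
finger_gap: 0.0497
grasp_force: 0.0
(array([ 0.4481, -0.1227]), np.int32(271)) [ 0.45210112 -0.12056736  0.08255971]
go [ 0.0042 -0.0021  0.0746] [-0.001  0.002  0.005]
```

To row units: 0.074 m is 0.0987, 0.068 m is 0.0907, 0.004 rad is 0.0013.

```bash
python3 drive.py '[[0.0047,-0.0028,0.04,0,0,0.0013,0.05],[0.0047,-0.0028,0.0907,0,0,0.0013,0.05],[0.0047,-0.0028,0.0987,0,0,0.0013,0.05],[0.0047,-0.0028,0.0987,0,0,0.0013,0.05],[0.0047,-0.0028,0.0987,0,0,0.0013,0.0],[0.0047,-0.0028,0.0987,0,0,0.0013,0.0],[0.0047,-0.0028,0.0987,0,0,0.0013,0.0],[0.0047,-0.0028,0.0987,0,0,0.0013,0.0],[0.0047,-0.0028,0.0987,0,0,0.0013,0.0]]' 25
python3 - <<'E'
from h import *
go(.5179,.3024,.16,183.9)
E
```

```text
clock: 41.6
eef_pos: [0.4474, -0.123, 0.0067]
orientation: [0.003, 1.0, -0.0, -0.0]
wrist_force: [-0.8, -0.3, 2.7]
finger_gap: 0.0199
grasp_force: 25.0
go [-0.0679  0.4258 -0.1534] [-0.    -0.    -0.074]
```

To row units: 0.4258 m is 0.5677, -0.15 m is -0.2, -0.074 rad is -0.0236.

```bash
python3 drive.py '[[0,0,-0.08,0,0,0,0],[0,0,-0.16,0,0,0,0],[0,0,-0.2,0,0,0,0],[-0.0905,0.5677,-0.2,0,0,-0.0236,0],[-0.0905,0.5677,-0.2,0,0,-0.0236,0],[-0.0905,0.5677,-0.2,0,0,-0.0236,0],[-0.0905,0.5677,-0.2,0,0,-0.0236,0],[-0.0905,0.5677,-0.2,0,0,-0.0236,0],[-0.0905,0.5677,-0.2,0,0,-0.0236,0],[-0.0905,0.5677,-0.2,0,0,-0.0236,0],[-0.0905,0.5677,-0.2,0,0,-0.0236,0],[-0.0905,0.5677,-0.12,0,0,-0.0236,0],[-0.0905,0.5677,-0.0667,0,0,-0.0236,0],[-0.0905,0.5677,-0.0627,0,0,-0.0236,0],[-0.0905,0.5677,-0.0627,0,0,-0.0236,0]]' 25
python3 - <<'E'
from h import *
go(.5179,.3026,.036,183.9)
E
```

```text
clock: 43.48
eef_pos: [0.5182, 0.3022, 0.0547]
orientation: [-0.034, 0.999, 0.0, 0.0]
wrist_force: [0.1, 0.9, -0.2]
finger_gap: 0.0201
grasp_force: 25.0
go [0.0003 0.0004 0.0187] [ 0.001  0.    -0.   ]
```

To row units: 0.018 m is 0.024, 0.016 m is 0.0213.

```bash
python3 drive.py '[[0.0004,0.0004,0.008,0,0,0,0],[0.0004,0.0004,0.0133,0,0,0,0],[0.0004,0.0004,0.0173,0,0,0,0],[0.0004,0.0004,0.0213,0,0,0,0],[0.0004,0.0004,0.024,0,0,0,0],[0.0004,0.0004,0.024,0,0,0,0]]' 25
```

```text
clock: 44.22
eef_pos: [0.5171, 0.3028, 0.0349]
orientation: [-0.034, 0.999, -0.0, -0.001]
wrist_force: [0.2, 0.6, -1.3]
finger_gap: 0.0199
grasp_force: 25.0
```

Now press home, release, lift away and move to an overview pose.

To row units: 0.015 m is 0.02, 0.012 m is 0.016.

```bash
python3 drive.py '[[0,0,0.0053,0,0,0,0],[0,0,0.0107,0,0,0,0],[0,0,0.016,0,0,0,0],[0,0,0.02,0,0,0,0],[0,0,0.02,0,0,0,0]]' 25
python3 drive.py '[[0,0,0,0,0,0,0.04],[0,0,0,0,0,0,0.04],[0,0,0,0,0,0,0.04],[0,0,-0.08,0,0,0,0.04],[0,0,-0.16,0,0,0,0.05],[0.0667,-0.1333,-0.3067,0,0,0,0.05],[0.0667,-0.1333,-0.3067,0,0,0,0.05],[0.0667,-0.1333,-0.3067,0,0,0,0.05],[0.0667,-0.1333,-0.3067,0,0,0,0.05]]' 25
python3 - <<'E'
from h import *
snap('wrist','f1.png');snap('side','f1s.png');snap('scene','f1c.png')
w=cv2.resize(cv2.imread('pics/f1.png')[20:270],(800,390),interpolation=cv2.INTER_CUBIC)
s=cv2.imread('pics/f1s.png')[100:370,120:360]; c=cv2.imread('pics/f1c.png')[140:300,160:420]
cv2.imwrite('pics/f1m.png',np.vstack([cv2.resize(w,(800,330)),np.hstack([cv2.resize(s,(360,270)),cv2.resize(c,(440,270))])]))
E
```

```text
clock: 44.85
eef_pos: [0.5174, 0.3028, 0.0217]
orientation: [-0.034, 0.999, 0.0, -0.0]
wrist_force: [-3.0, -0.8, 5.5]
finger_gap: 0.0201
grasp_force: 25.0
clock: 45.98
eef_pos: [0.4751, 0.199, 0.2531]
orientation: [-0.033, 0.999, 0.001, 0.002]
wrist_force: [0.3, 0.6, -1.0]
finger_gap: 0.0501
grasp_force: 0.0
```

View pics/f1m.png

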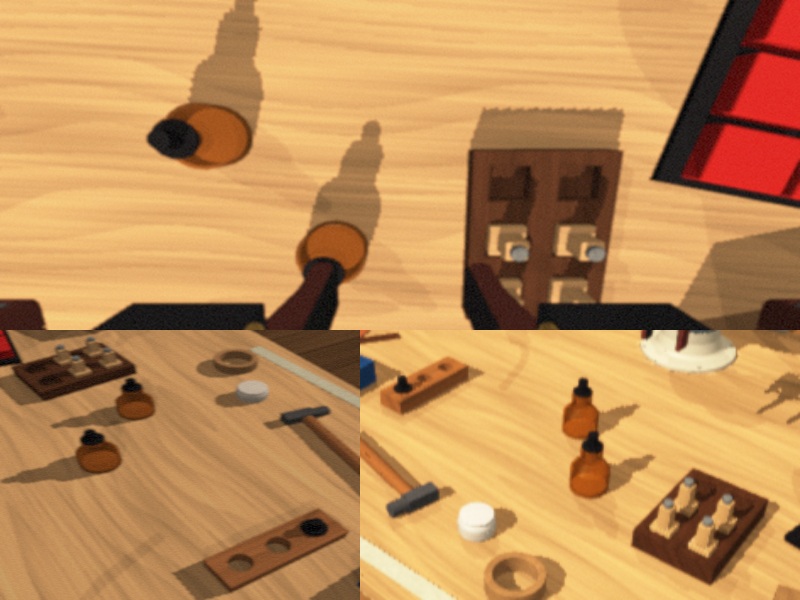

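The final views show both bottles stoppered and upright, at (205,135) and (333,250). Four daubers stand upright in the block around (540,265), the spare stopper is in the rest, and the tin and hammer are in place. I'm handing it in.

```bash
python3 -c "
from bench import arm
print(arm.sign_off())"
```

```text
the job is handed in; nothing more can be done
None
```

The job is handed in: the final pictures show both bottles stoppered, all four daubers seated in the block, the spare stopper in the rest, and the tin and hammer where they were (no verdict was returned).

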